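# Index the dish carousel to the next hole

## Robot

A 7-joint arm with a two-finger parallel gripper is mounted at the origin on a cart in front of the work surface, level with it; the furniture and walls round the work are solid. World frame = base frame: x ahead of the robot, y to its left, z up, the work surface at z = 0. Lengths are in m, angles in degrees, forces in N, time in s.
With the tool pointing down it reaches from about 0.425 to 0.875 m from the base axis. Payload 4.7 kg.
Tool frame: the origin (TCP) lies midway between the tips of the shut fingers; the grasp point (between the pads) lies 19 mm behind it; y points along the fingers, x is the direction in which the jaws open and shut, and the axes are right-handed (so a half turn about y gives the same grasp; the last joint's range is limited). The gripper opens to 87 mm and grips with 3 to 60 N. Pads are 19 mm wide; open, the fingers measure 117 mm over their backs; the gripper's body (75 mm by 190 mm) begins 51 mm behind the grasp point.
Start: joints at [-68.062, 18.392, -4.016, 83.108, 1.295, 78.541, -3.26], TCP at [0.234, 0.606, 0.223] pointing down, gripper open.
Joint ranges: [-163.93, 163.93], [-17.29, 119.83], [-79.2, 71.16], [3.27, 140.29], [-89.18, 269.18], [5.43, 117.66], [-154.24, 154.24]. Speed limits (degrees/s): [147.25, 147.25, 180, 180, 180, 180, 180].

## Interface

Orientations are given as [roll, pitch, yaw] about the fixed x, y, z axes, in that order (R = Rz(yaw) Ry(pitch) Rx(roll)).
In Python, from cell import env gives the robot as it stands.
- The arm moves only by the tool carry_out, never from a script. Its argument "targets" is a list of rows, each a list of 2 entries, a list of its own where there are three numbers: the shift along the tool's x, y, z in mm, then the turn, a rotation vector about the tool's x, y, z in degrees. A call has 1 to 12 rows; each row shifts and turns the commanded pose from where the row before left it, along the tool's axes as they then stand; what a row does not reach is not made up. A row lasts 1/10 s, in which the tool goes at most 50 mm and 8.59 degrees, less where a joint would pass 70% of its speed; a pose out of reach is approached as far as the arm can. A call with a gripper value outside its range is refused whole. "jaw" is the opening, from 0 (shut) to 1 (fully open), set as the call begins (left out, the last holds). The fingers move at their own pace and stop on an object; "squeeze" is the grip in N (left out, the last holds). Time passes only in rows, so rows that do not move let the fingers close. It gives the time, the measured TCP pose, the force and the opening at its end, in the units of the state.
- env.get_obs(): the state, without advancing time (a new reading comes with each control period).
- env.read_camera(name): name is "scene" or "top" or "wrist"; returns the picture (480x640x3 uint8, red, green, blue); there is no depth.
- env.get_calibration(name): a dict with "fx", "fy", "cx", "cy" (pixels), "R" (3x3) and "t" (3): a world point X has camera coordinates R X + t; the wrist camera has in their place "hand_eye" (4x4, takes a point from camera to tool coordinates, whose origin is the TCP and whose axes are the tool frame's). Camera axes: x right, y down, z forward; pixel columns grow to the right and rows downward; lengths in m; the calibration is good to about 2 mm. A picture is of the moment at which its call begins: read the wrist's pose just before it. get_calibration takes no time and is no camera call.
- env.sign_off(): hands the job in, once; it reports no verdict.
Trained networks look in the newest picture that a camera, given by its name, has taken for a name from the list of things; names that differ only in an ending like _2 or _b are one class to them, and where a whole thing is asked for, a point or a joint stands for the part that bears it (a point fixed in the world has none). Each returns a list of dicts, best first, with "p" (0 to 1); they miss things now and then, are a little off and sometimes report something else, mostly with a low value. They report only what shows in the picture. A call takes as long as a camera call. They do not tell look-alikes from the thing itself.
- env.outline_of(camera, label): "mask" (480x640 bool, what is visible of it) and "xy" ([column, row] in pixels, amid what is visible of it).
The state is a dict: "time_s": time; "qpos": joint angles; "joint_velocities": joint speeds; "effort": joint torques, N m; "tool_pos": TCP position; "tool_rot": TCP orientation; "force": force on the tool from outside, world axes, zero at the start; "wrist_torque": the same for the moment, N m; "grip_width": finger opening in m.
Only numpy, scipy, OpenCV 4.12 (cv2) and the standard library are available. Lean on these libraries where they do the work, as an engineer would, in place of code of your own. Each camera call takes 0.05 s, during which the arm holds its last target.

## Task

Bring the next petri dish under the magnifier: press the plunger on the carousel's rim down with a fingertip and push the table counterclockwise (seen from above) to the very next index hole, where the plunger must spring up again and lock it. Push gently and grasp nothing, turn the table neither backwards nor past that hole, do not touch the dishes, and leave the other things on the bench where they are.

Things in the scene. Friction and masses are not known exactly. Their poses are not given: they have to be found in the camera images.
- axis (a point): Turning axis of the dish carousel, at the height of the turntable's top (44 mm above the bench). The fixed white base is a disc 252 mm across and 30 mm high; on it turns an aluminium disc 200 mm across with six dish nests (thin pegs 9 mm high). A ring magnifier (89 mm across, 168 mm above the bench) stands on a post at the far side of the base. The point's x axis points from the carousel's axis to the magnifier.
- view_point (a point): Point on the turntable's top straight below the middle of the magnifier, 64 mm from the turning axis; fixed to the base. A tall centrifuge stands left of the carousel (near corner about 0.6 m ahead of the robot, 0.1 m to its right) and a pipette stand between carousel and robot (0.25 m ahead, 0.3 m right): come from 0.4 m up, over the bench just ahead of the robot.
- plunger_top (a point): Centre of the top of the plunger's round steel cap (19 mm across). The upright plunger stands on a lug at the rim of the turntable, 110 mm from the turning axis, on the robot's side; up (locked) its top is 62 mm above the bench and 18 mm above the lug. It turns with the table and goes down when pressed.
- push_face (a point): Middle of the face of the upright aluminium push post that looks at the plunger, 85 mm above the bench. The post (30 mm across, 10 mm thick, top 97 mm above the bench) stands on the lug; its face lies 16 mm from the plunger's centre, on the counterclockwise side (seen from above), so a fingertip standing on the cap can push against it to turn the table.
- carousel (a joint): Angle of the turntable, rad: near 0 at the start, where the plunger locks it in an index hole; grows counterclockwise seen from above. The index holes are pi/3 (60 degrees) apart and have about 0.014 rad of play. It turns stiffly (about 1.5 N at the plunger's radius) and stays where it is left.
- plunger (a joint): Travel of the plunger, m: 0 up (locked in a hole), 0.010 fully down. A spring lifts it (3 N at the top, 6 N fully down). Pressed more than 0.007 it lets the table turn; once the table is off the hole the index ring keeps it down at about 0.007 even if the finger is lifted, and it springs up by itself into the next hole it meets and locks the table there; if it is still held down there it passes that hole.
- dish_viewed: Loose petri dish, 61 mm across, 16 mm high, on the turntable, which is below the magnifier at the start. Origin at the centre of its underside.
- dish_next: Loose petri dish, 61 mm across, 16 mm high, on the turntable, in the nest 60 degrees clockwise (seen from above) of the magnifier; the one to be brought below it. Origin at the centre of its underside.
- dish_left: Loose petri dish, 61 mm across, 16 mm high, on the turntable, in the nest 60 degrees counterclockwise of the magnifier. Origin at the centre of its underside.
- dish_right: Loose petri dish, 61 mm across, 16 mm high, on the turntable, in the nest 120 degrees clockwise of the magnifier. Origin at the centre of its underside.
- bottle: Media bottle with blue cap, 69 mm across, 128 mm high; loose bystander on the bench. Origin at the centre of its underside.
- tube_block: Orange block for small tubes, 60 x 118 x 38 mm; loose bystander on the bench. Origin at the centre of its underside.
- beaker: Beaker, 72 mm across, 88 mm high; loose bystander on the bench. Origin at the centre of its underside.
Things that resemble listed ones, but are neither listed nor needed, are in the scene too. Leave any blue or turquoise look-alike of the dish_viewed alone.

How it is judged (in metres and radians):
On the way, in this order (a step that is already met when the one before it is completed fails the run):
1. a finger presses the plunger down while the table is still at its first hole (value of joint plunger above 0.0065 m and contact force between the fingers and plunger above 0.5 N and value of joint carousel below 0.1 rad), for 0.02 s.
2. the table is on its way between the two holes, the plunger down in the index ring (value of joint carousel between 0.3 and 0.95 rad and value of joint plunger above 0.005 m), for 0.05 s.
3. the plunger springs up in the next hole (value of joint carousel between 1.017 and 1.077 rad and value of joint plunger below 0.002 m), for 0.1 s.
At the end, for the whole second after the job is handed in: The table stands still one hole (60 degrees, within 0.03 rad) counterclockwise of its start, the plunger is up again (within 2 mm), the next dish is within 7 mm of the point below the magnifier, every dish lies flat in its nest, and the bystanders are within 15 mm of where they stood (all of step 3 and velocity of joint carousel between -0.05 and 0.05 rad/s and horizontal distance between dish_next and view_point below 0.007 m and height (world z) of each of dish_viewed, dish_next, dish_left, dish_right below 0.049 m and horizontal distance between each of dish_viewed, dish_next, dish_left, dish_right and axis below 0.071 m and distance of each of bottle, tube_block, beaker from where it was at the start of the episode below 0.015 m); the robot touches nothing.
It fails at once if the table is turned past the next hole, or backwards (value of joint carousel above 1.15 rad or value of joint carousel below -0.08 rad).
It fails at once if the carousel, its post or its plunger is gripped or pushed roughly (contact force between the fingers and carousel above 35 N).
It fails at once if a dish is touched by the robot (contact force between any of the fingers, the arm and dish_viewed above 0.3 N or contact force between any of the fingers, the arm and dish_next above 0.3 N or contact force between any of the fingers, the arm and dish_left above 0.3 N or contact force between any of the fingers, the arm and dish_right above 0.3 N).
It fails at once if a dish is lifted or leaves its nest (height (world z) of any of dish_viewed, dish_next, dish_left, dish_right above 0.056 m or horizontal distance between any of dish_viewed, dish_next, dish_left, dish_right and axis above 0.074 m).
It fails at once if a bystander is picked up or moved (distance of any of bottle, tube_block, beaker from where it was at the start of the episode above 0.02 m).
It also fails if it takes over 38 s, if anything falls off the work surface, if the arm or the gripper's body presses on something with over 40 N, if the wrist force passes 120 N, or if a joint passes its speed limit or range.

## Working session

There is one attempt and no reset: what is moved stays moved. The work goes in short steps, Python scripts to look and compute and a tool call to move; the robot and the scene stay as the last step left them, time stands still between calls to the robot, and variables do not carry over. Pictures are saved under pics/ and viewed, and the job is handed in when it is done.

Besides the shell and the picture viewer there is one more tool, called after ">>>" as name([rows], argument=value, ...), one row to a line, values as JSON. carry_out: Moves the arm, as the interface text tells. Its arguments: {"type":"object","properties":{"targets":{"type":"array","items":{"type":"array"}},"jaw":{"type":"number"},"squeeze":{"type":"number"}},"required":["targets"]}

```bash
mkdir -p pics; ls; python3 - <<'E'
from cell import env
import cv2
o=env.get_obs()
print({k:(v if not hasattr(v,'round') else v) for k,v in o.items()})
for c in ['scene','top']:
    im=env.read_camera(c); cv2.imwrite(f'pics/{c}0.png',im[:,:,::-1])
    k=env.get_calibration(c); print(c,k)
print(env.get_calibration('wrist'))
E
```

```text
pics
{'time_s': 0.0, 'qpos': array([-68.0606754 ,  18.43885779,  -4.01310872,  83.1747445 ,
         1.29523849,  78.5390717 ,  -3.26071438]), 'joint_velocities': array([-0.06452584, -0.17290164, -0.10577903,  0.03211554,  0.03496349,
       -0.05204992,  0.02276842]), 'effort': array([ 3.02434291e-04, -4.91294003e+01, -4.03856384e-01, -3.12529135e+01,
       -6.40573818e-02,  4.35344561e-02,  1.59770711e-04]), 'tool_pos': array([0.23420875, 0.6057579 , 0.22146483]), 'tool_rot': array([-90.0066612 ,   0.10743093,  68.8674494 ]), 'force': array([-0.10352483,  0.4432788 , -0.29489093]), 'wrist_torque': array([0.0471415 , 0.00455808, 0.05357891]), 'grip_width': 0.08680364593040976}
scene {'fx': 552.7978829795406, 'fy': 552.7978829795406, 'cx': 328.9780259220435, 'cy': 241.99708283844814, 'R': array([[ 0.70465773, -0.70932411, -0.01779885],
       [-0.40512604, -0.38161364, -0.8308092 ],
       [ 0.58252071,  0.5926469 , -0.55627267]]), 't': array([-0.49218368,  0.20536852,  1.13853111])}
top {'fx': 593.4248908471625, 'fy': 593.4248908471625, 'cx': 318.49613598096823, 'cy': 241.76271075302392, 'R': array([[-1.72620750e-02, -9.99850968e-01,  2.49834686e-04],
       [-9.80389359e-01,  1.68770157e-02, -1.96346303e-01],
       [ 1.96312825e-01, -3.63427987e-03, -9.80534582e-01]]), 't': array([-0.22662555,  0.47775039,  1.67460007])}
{'fx': 344.85579853563513, 'fy': 344.85579853563513, 'cx': 317.3436717720945, 'cy': 236.35843939464482, 'hand_eye': array([[ 9.99998914e-01, -7.49253826e-04,  1.26914552e-03,
         6.47463262e-04],
       [-1.41631822e-03, -2.50379025e-01,  9.68146858e-01,
        -1.61423080e-01],
       [-4.07620320e-04, -9.68147604e-01, -2.50379814e-01,
         6.79727617e-02],
       [ 0.00000000e+00,  0.00000000e+00,  0.00000000e+00,
         1.00000000e+00]])}
```

View pics/scene0.png

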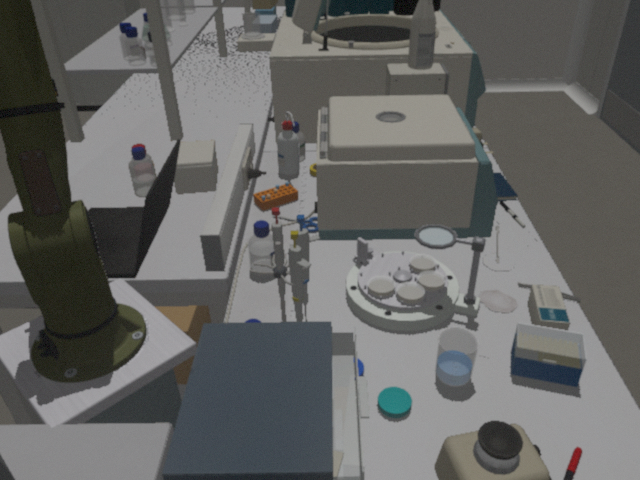

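View pics/top0.png

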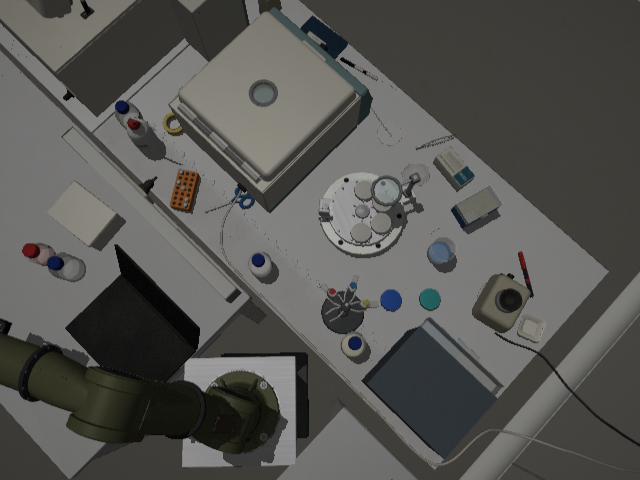

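```bash
cat > h.py <<'E'
import numpy as np, cv2
from cell import env
from scipy.spatial.transform import Rotation as Ro
def cam(c,o=None):
    k=env.get_calibration(c)
    K=np.array([[k['fx'],0,k['cx']],[0,k['fy'],k['cy']],[0,0,1]])
    if c=='wrist':
        Rt=Ro.from_euler('xyz',o['tool_rot'],degrees=True).as_matrix()
        H=k['hand_eye']; Rc=Rt@H[:3,:3]; p=o['tool_pos']+Rt@H[:3,3]
        return K,Rc.T,-Rc.T@p
    return K,np.array(k['R']),np.array(k['t'])
def back(c,uv,z,o=None):
    K,R,t=cam(c,o); d=R.T@np.linalg.inv(K)@np.array([uv[0],uv[1],1.]); C=-R.T@t
    return C+d*(z-C[2])/d[2]
def proj(c,X,o=None):
    K,R,t=cam(c,o); p=K@(R@np.asarray(X,float)+t); return p[:2]/p[2]
E
python3 - <<'E'
from h import *
im=env.read_camera('top'); 
cr=im[150:275,280:450]; cv2.imwrite('pics/topc.png',cv2.resize(cr,None,fx=4.5,fy=4.5,interpolation=cv2.INTER_CUBIC)[:,:,::-1])
for l in ['plunger_top','push_face','axis','dish_viewed','dish_next','bottle','tube_block','beaker']:
    for d in env.outline_of('top',l)[:4]: 
        print(l,round(d['p'],2),np.round(d['xy'],1),d['mask'].sum(), back('top',d['xy'],{'plunger_top':.062,'push_face':.085}.get(l,.044)).round(3))
E
```

```text
push_face 0.7 [346.8 210.8] 2279 [ 0.555 -0.317  0.085]
axis 0.62 [359.9 208.6] 5129 [ 0.572 -0.358  0.044]
dish_viewed 0.92 [392.4 297. ] 314 [ 0.31  -0.443  0.044]
dish_viewed 0.76 [431.8 295.9] 342 [ 0.311 -0.556  0.044]
dish_viewed 0.54 [380.8 206.3] 86 [ 0.578 -0.42   0.044]
dish_viewed 0.33 [344.8 212.2] 2275 [ 0.562 -0.314  0.044]
dish_next 0.85 [380.1 221.9] 291 [ 0.531 -0.416  0.044]
bottle 0.88 [260.2 266.4] 503 [ 0.405 -0.066  0.044]
bottle 0.32 [185.  190.5] 850 [0.636 0.157 0.044]
tube_block 0.56 [184.5 192.7] 863 [0.629 0.159 0.044]
beaker 0.88 [439.  249.5] 594 [ 0.446 -0.584  0.044]
```

```bash
python3 - <<'E'
from h import *
im=env.read_camera('scene'); 
cr=im[215:340,330:500]; cv2.imwrite('pics/scc.png',cv2.resize(cr,None,fx=4.5,fy=4.5,interpolation=cv2.INTER_CUBIC)[:,:,::-1])
for l in ['plunger_top','push_face','axis']:
    for d in env.outline_of('scene',l)[:4]: 
        print(l,round(d['p'],2),np.round(d['xy'],1),d['mask'].sum(), back('scene',d['xy'],{'plunger_top':.062,'push_face':.085}.get(l,.044)).round(3))
E
```

```text
plunger_top 0.39 [369.1 252.5] 42 [ 0.567 -0.263  0.062]
push_face 0.67 [387.7 271.7] 2668 [ 0.516 -0.36   0.085]
push_face 0.33 [430.9 277.5] 453 [ 0.562 -0.439  0.085]
```

View pics/topc.png

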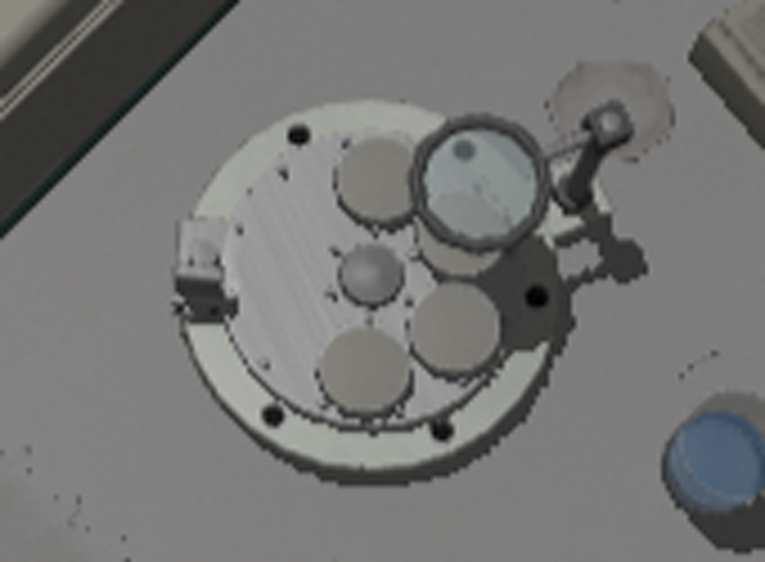

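View pics/scc.png

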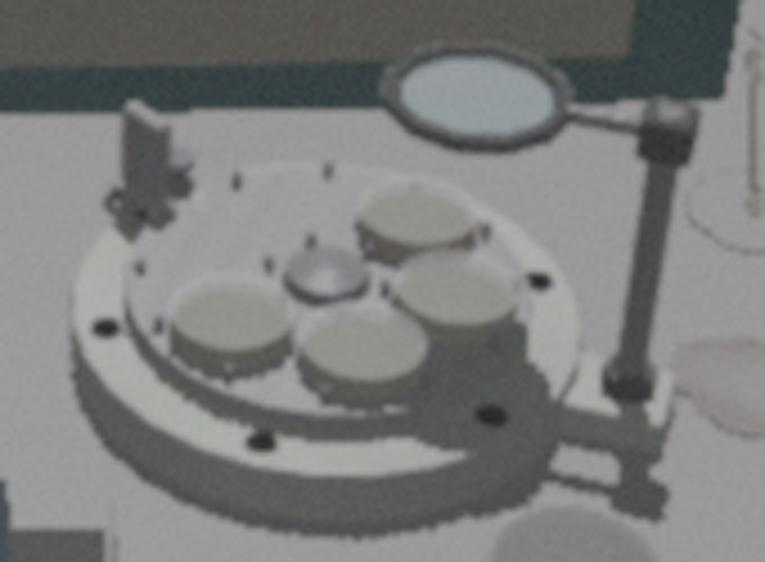

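```bash
cat > fit.py <<'E'
from h import *
from scipy.optimize import minimize
th=np.linspace(0,2*np.pi,240,endpoint=False)
def projv(c,X):
    K,R,t=cam(c); p=(K@(R@X.T+t[:,None])); return (p[:2]/p[2]).T
G={}
for c in ['top','scene']:
    g=cv2.cvtColor(env.read_camera(c),cv2.COLOR_RGB2GRAY).astype(np.float32); g=cv2.GaussianBlur(g,(0,0),1.0)
    G[c]=g
def samp(g,uv): return cv2.remap(g,uv[:,0].astype(np.float32)[None],uv[:,1].astype(np.float32)[None],cv2.INTER_LINEAR)[0]
def score(p,cs,circ=((.126,.03),(.126,.0))):
    s=0
    for c in cs:
        for r,z in circ[:1]:
            P=lambda rr:np.c_[p[0]+rr*np.cos(th),p[1]+rr*np.sin(th),np.full_like(th,z)]
            d=samp(G[c],projv(c,P(r-.002)))-samp(G[c],projv(c,P(r+.002)))
            s+=np.mean(np.clip(d,-5,25))
    return s
for cs in (['top'],['scene'],['top','scene']):
    best=max(((score((x,y),cs),x,y) for x in np.arange(.53,.60,.001) for y in np.arange(-.40,-.34,.001)))
    print(cs,best)
E
python3 fit.py
```

```text
Traceback (most recent call last):
  File "fit.py", line 20, in <module>
    best=max(((score((x,y),cs),x,y) for x in np.arange(.53,.60,.001) for y in np.arange(-.40,-.34,.001)))
  File "fit.py", line 20, in <genexpr>
    best=max(((score((x,y),cs),x,y) for x in np.arange(.53,.60,.001) for y in np.arange(-.40,-.34,.001)))
               ~~~~~^^^^^^^^^^
  File "fit.py", line 16, in score
    d=samp(G[c],projv(c,P(r-.002)))-samp(G[c],projv(c,P(r+.002)))
                                              ~~~~~^^^^^^^^^^^^^
  File "fit.py", line 5, in projv
    K,R,t=cam(c); p=(K@(R@X.T+t[:,None])); return (p[:2]/p[2]).T
          ~~~^^^
  File "h.py", line 5, in cam
    k=env.get_calibration(c)
ValueError: time passes only in moves, steps and waits
```

```bash
python3 - <<'E'
s=open('h.py').read()
s=s.replace("    k=env.get_calibration(c)\n","    k=CAL[c] if c in CAL else CAL.setdefault(c,env.get_calibration(c))\n").replace("def cam","CAL={}\ndef cam",1)
open('h.py','w').write(s)
E
python3 fit.py; python3 -c "
from h import *;print(env.get_obs()['time_s'])"
```

```text
['top'] (np.float32(15.045096), np.float64(0.5640000000000001), np.float64(-0.365))
['scene'] (np.float32(9.528819), np.float64(0.5650000000000001), np.float64(-0.362))
['top', 'scene'] (np.float32(24.326485), np.float64(0.5640000000000001), np.float64(-0.365))
0.95
```

```bash
cat > ov.py <<'E'
from h import *
import sys
a=np.array([.564,-.365])
m=back('top',(387.1,190.4),.168)[:2]-a; print('mag',np.linalg.norm(m),np.degrees(np.arctan2(m[1],m[0])))
m2=back('scene',(330+475/4.5,215+97/4.5),.168)[:2]-a; print('mag s',np.linalg.norm(m2),np.degrees(np.arctan2(m2[1],m2[0])))
p=back('top',(280+207/4.5,150+243/4.5),.062)[:2]-a; print('plg',np.linalg.norm(p),np.degrees(np.arctan2(p[1],p[0])))
d=back('top',(280+365/4.5,150+370/4.5),.060)[:2]-a; print('dish right',np.linalg.norm(d),np.degrees(np.arctan2(d[1],d[0])))
d=back('top',(280+456/4.5,150+328/4.5),.060)[:2]-a; print('dish next',np.linalg.norm(d),np.degrees(np.arctan2(d[1],d[0])))
d=back('top',(280+378/4.5,150+180/4.5),.060)[:2]-a; print('dish left',np.linalg.norm(d),np.degrees(np.arctan2(d[1],d[0])))
s=back('scene',(330+182/4.5,215+155/4.5),.062)[:2]-a; print('plg s',np.linalg.norm(s),np.degrees(np.arctan2(s[1],s[0])))
E
python3 ov.py
```

```text
mag 0.06534863631539295 -66.55016584249444
mag s 0.06267380086911066 -67.21112430792274
plg 0.10805409156993588 80.04849692373128
dish right 0.06708784759489105 174.3388796261153
dish next 0.06634882961890064 -127.18419841214899
dish left 0.05996117038443553 -5.570776165597157
plg s 0.10923277294424698 82.22171027357966
```

```bash
python3 - <<'E'
from h import *
im=env.read_camera('top'); 
cr=im[10:220,165:385]; cv2.imwrite('pics/cent.png',cv2.resize(cr,None,fx=2.8,fy=2.8,interpolation=cv2.INTER_CUBIC)[:,:,::-1])
o=env.get_obs(); im=env.read_camera('wrist'); cv2.imwrite('pics/w0.png',im[:,:,::-1])
im=env.read_camera('scene');cr=im[80:260,240:520]; cv2.imwrite('pics/cent2.png',cv2.resize(cr,None,fx=2.8,fy=2.8,interpolation=cv2.INTER_CUBIC)[:,:,::-1])
E
```

```text
(no output)
```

View pics/cent.png

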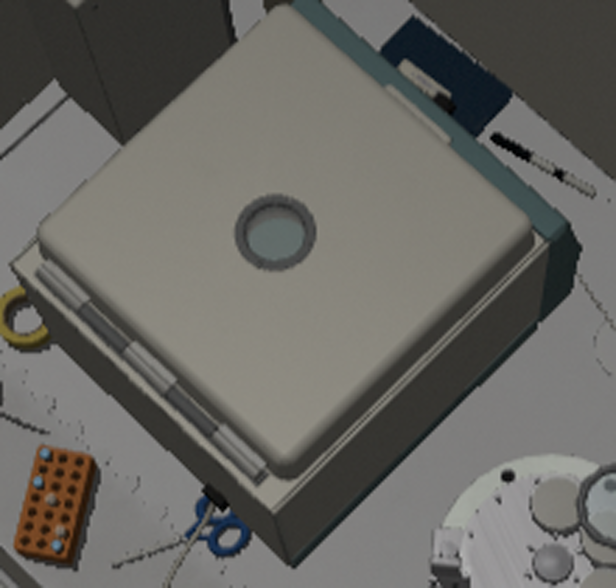

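View pics/cent2.png

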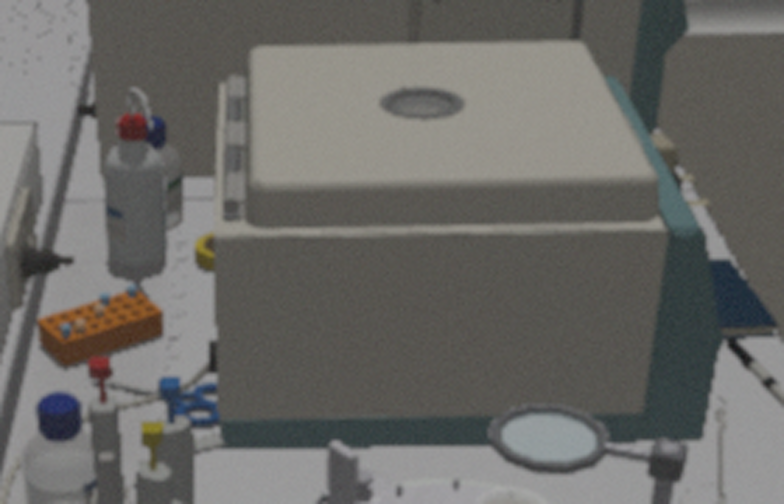

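View pics/w0.png

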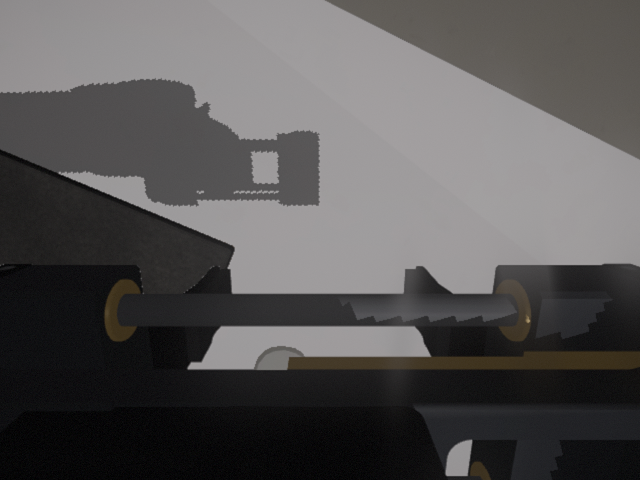

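```bash
python3 - <<'E'
from h import *
f=lambda u,v,z:back('top',(165+u/2.8,10+v/2.8),z)
b=f(293,565,0); r=f(575,285,0); print(b,r)
K,R,t=cam('top')
for z in (.2,.22,.24,.26,.28,.3,.32,.35): print(z,f(278,512,z)[:2])
# scene top corner near: crop 655,230 -> right ; left top 217,235
g=lambda u,v,z:back('scene',(240+u/2.8,80+v/2.8),z)
print('scene base',g(222,445,0))
for z in (.2,.24,.28): print(z,g(217,238,z)[:2])
d=(r-b)[:2]; d/=np.linalg.norm(d); n=np.array([-d[1],d[0]]); print('face dir',np.degrees(np.arctan2(d[1],d[0])))
for A in (80,82,84,110,142):
    p=np.array([.564,-.365])+.11*np.array([np.cos(np.radians(A)),np.sin(np.radians(A))]); print(A,p,'dist',n@(p-b[:2]))
E
```

```text
[ 0.57791537 -0.08938802  0.        ] [ 0.89401303 -0.40393236  0.        ]
0.2 [ 0.57955896 -0.09110678]
0.22 [ 0.57377935 -0.09289681]
0.24 [ 0.56799973 -0.09468684]
0.26 [ 0.56222012 -0.09647687]
0.28 [ 0.55644051 -0.09826689]
0.3 [ 0.5506609  -0.10005692]
0.32 [ 0.54488128 -0.10184695]
0.35 [ 0.53621186 -0.10453199]
scene base [ 0.59238125 -0.06974247  0.        ]
0.2 [ 0.61097788 -0.05235643]
0.24 [ 0.55424529 -0.11237952]
0.28 [ 0.49751269 -0.17240261]
face dir -44.85887522229572
80 [ 0.5831013  -0.25667115] dist -0.11492006076537666
82 [ 0.57930904 -0.25607051] dist -0.11716922172766334
84 [ 0.57549813 -0.25560259] dist -0.11952561260184683
110 [ 0.52637778 -0.26163381] dist -0.15844849435033567
142 [ 0.47731882 -0.29727724] dist -0.21831858382495883
```

>>> carry_out([
  [[-5, -40, 0], [0, 0, 0]],
  [[-30, -36, 0], [0, 0, 0]],
  [[-35, -32, 0], [0, 0, 0]],
  [[-35, -32, 0], [0, 0, 0]],
  [[-30, -36, 0], [0, 0, 0]],
  [[-2.5, 0, -49], [0, 5.7, 0]],
], jaw=0, squeeze=20)

```text
time_s: 1.7
tool_pos: [0.2235, 0.4627, 0.4059]
tool_rot: [-89.7, -0.6, 63.8]
force: [-0.0, 1.5, -0.0]
grip_width: 0.0472
```

```bash
python3 -c "
from h import *;o=env.get_obs();print(o['time_s'],o['qpos'].round(1),o['tool_pos'],o['tool_rot'],o['grip_width'])"
```

```text
1.7 [-65.   -0.   -2.1  83.6  -0.2  95.7  -3.2] [0.22345236 0.46274743 0.40592651] [-89.74901083  -0.64896032  63.84628047] 0.047241606198391885
```

>>> carry_out([
  [[-2.5, 0, -49], [0, 5.7, 0]],
  [[-2.5, 0, -49], [0, 5.7, 0]],
  [[-2.5, 0, -49], [0, 5.7, 0]],
  [[-2.5, 0, -49], [0, 5.7, 0]],
  [[-2.5, 0, -49], [0, 5.7, 0]],
  [[-2.5, 0, -49], [0, 5.7, 0]],
  [[-2.5, 0, -49], [0, 5.7, 0]],
  [[-2.5, 0, -49], [0, 5.7, 0]],
  [[-2.5, 0, -49], [0, 5.7, 0]],
  [[-2.5, 0, -49], [0, 5.7, 0]],
  [[-2.5, 0, -49], [0, 5.7, 0]],
])

```text
time_s: 2.8
tool_pos: [0.5009, 0.0217, 0.3985]
tool_rot: [-90.0, -0.0, 0.2]
force: [0.6, -0.3, 1.0]
grip_width: 0.0008
```

>>> carry_out([
  [[-2.5, 0, -49], [0, 5.7, 0]],
  [[-2.5, 0, -49], [0, 5.7, 0]],
  [[-2.5, 0, -49], [0, 5.7, 0]],
  [[-2.5, 0, -49], [0, 5.7, 0]],
  [[0, 0, 0], [0, 8.5, 0]],
  [[0, 0, 0], [0, 8.5, 0]],
  [[0, 0, 0], [0, 8.5, 0]],
  [[0, 0, 0], [0, 8.5, 0]],
  [[0, 0, 0], [0, 8.5, 0]],
  [[0, 0, 0], [0, 8.5, 0]],
  [[0, 0, 0], [0, 8.5, 0]],
  [[0, 0, 0], [0, 8, 0]],
])

```text
time_s: 4.0
tool_pos: [0.4633, -0.1677, 0.3987]
tool_rot: [-90.0, 0.0, -90.2]
force: [-0.3, -0.2, -0.1]
grip_width: 0.0004
```

```bash
cat > look.py <<'E'
from h import *
import sys
n=sys.argv[1]
o=env.get_obs();print(o['time_s'],o['qpos'].round(1),o['tool_pos'].round(4),o['tool_rot'].round(1),o['force'].round(2))
cv2.imwrite(f'pics/w{n}.png',env.read_camera('wrist')[:,:,::-1])
im=env.read_camera('top');cv2.imwrite(f'pics/t{n}.png',cv2.resize(im[100:300,250:500],None,fx=3,fy=3,interpolation=cv2.INTER_CUBIC)[:,:,::-1])
E
python3 look.py 1
```

```text
4.0 [-21.3  -4.4  35.8  87.8   2.6  95.8 -75.5] [ 0.4633 -0.1677  0.3987] [-90.    0.  -90.2] [-0.27 -0.21 -0.15]
```

View pics/w1.png

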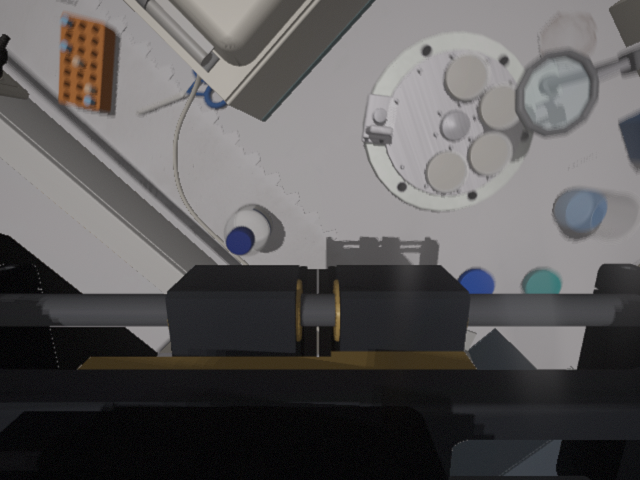

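```bash
python3 - <<'E'
from h import *
im=cv2.imread('pics/w1.png'); cv2.imwrite('pics/w1c.png',cv2.resize(im[25:220,345:545],None,fx=4,fy=3,interpolation=cv2.INTER_CUBIC) if 0 else cv2.resize(im[80:160,345:445],None,fx=7,fy=7,interpolation=cv2.INTER_CUBIC))
o=env.get_obs()
print(back('wrist',(381,116),.062,o),back('wrist',(455,125),.05,o))
print(proj('wrist',(.564,-.365,.044),o),proj('wrist',(.580,-.256,.062),o))
E
```

```text
[ 0.5739402  -0.25341269  0.062     ] [ 0.56314128 -0.36036224  0.05      ]
[456.69285603 124.64551075] [383.10976619 111.31541101]
```

View pics/w1c.png

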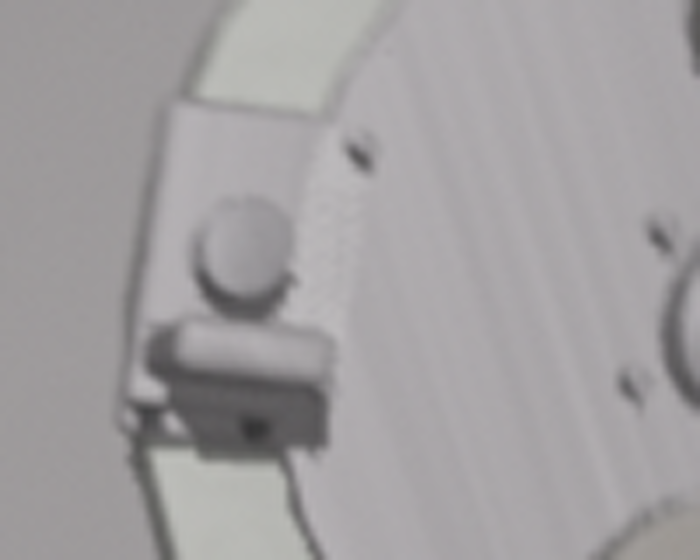

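```bash
python3 - <<'E'
from h import *
o=env.get_obs()
c=back('wrist',(380,115.4),.062,o); p=back('wrist',(345+252/7,80+345/7),.097,o)
print(c,p,np.linalg.norm((p-c)[:2]), np.degrees(np.arctan2(*(p-c)[1::-1])))
a=np.array([.564,-.365])
print(np.linalg.norm(c[:2]-a),np.degrees(np.arctan2(*(c[:2]-a)[::-1])))
E
```

```text
[ 0.57471519 -0.25200789  0.062     ] [ 0.55479621 -0.24811726  0.097     ] 0.02029538743289226 168.94797400130486
0.1134990359528352 84.5827668996855
```

>>> carry_out([
  [[34, 0, 32], [0, 0, 0]],
  [[34, 0, 32], [0, 0, 0]],
  [[34, 10, 32], [0, 0, 0]],
  [[0, 45, 0], [0, 0, 0]],
  [[0, 45, 0], [0, 0, 0]],
  [[0, 45, 0], [0, 0, 0]],
  [[0, 45, 0], [0, 0, 0]],
  [[0, 30, 0], [0, 0, 0]],
  [[0, 0, 0], [0, 0, 0]],
  [[0, 0, 0], [0, 0, 0]],
])

```text
time_s: 5.1
tool_pos: [0.5601, -0.2694, 0.1793]
tool_rot: [-90.0, -0.0, -89.7]
force: [0.9, 0.3, 1.2]
grip_width: 0.0003
```

```bash
python3 look.py 2; python3 -c "
from h import *;o=env.get_obs();print(proj('wrist',o['tool_pos'],o),proj('wrist',(.578,-.2555,.062),o))"
```

```text
5.1 [-11.1  19.6  42.8  92.2 -13.7  73.6 -55.8] [ 0.5601 -0.2694  0.1793] [-90.   -0.  -89.7] [0.88 0.31 1.16]
[318.95189424 287.91013937] [300.56439485 212.44272591]
```

View pics/w2.png

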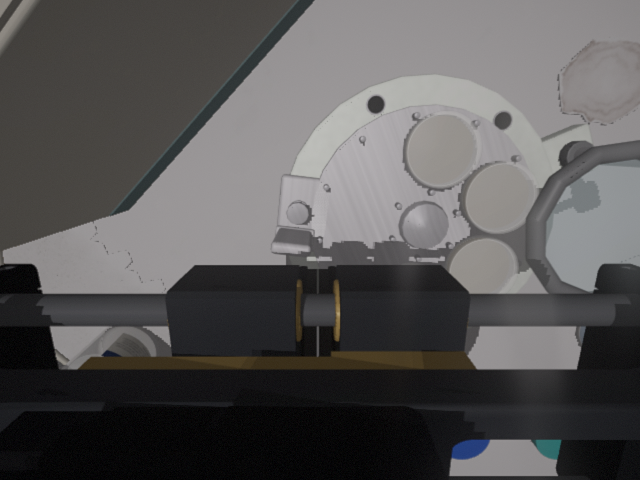

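View pics/t2.png

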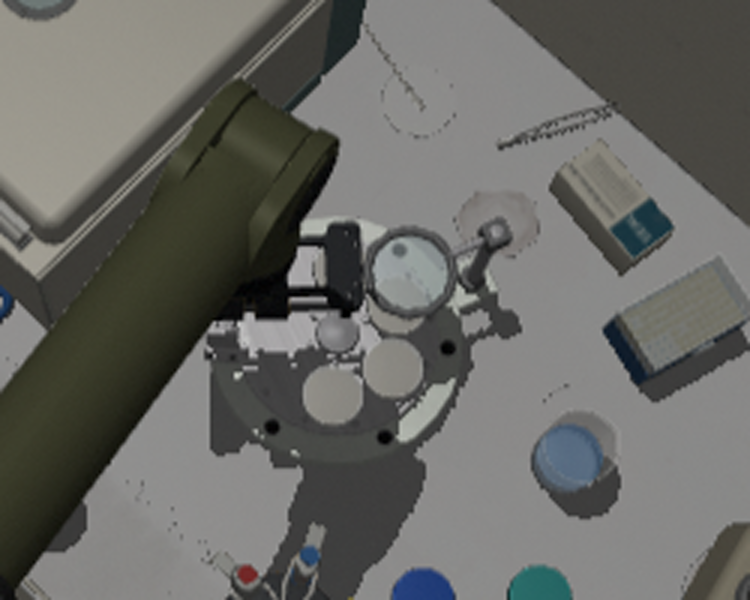

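```bash
python3 - <<'E'
from h import *
im=env.read_camera('scene'); cv2.imwrite('pics/s2.png',im[:,:,::-1])
o=env.get_obs();print(back('wrist',(298,209),.062,o))
im=cv2.imread('pics/w2.png'); cv2.imwrite('pics/w2c.png',cv2.resize(im[165:260,255:345],None,fx=6,fy=6,interpolation=cv2.INTER_CUBIC))
E
```

```text
[ 0.58092586 -0.25341185  0.062     ]
```

View pics/s2.png

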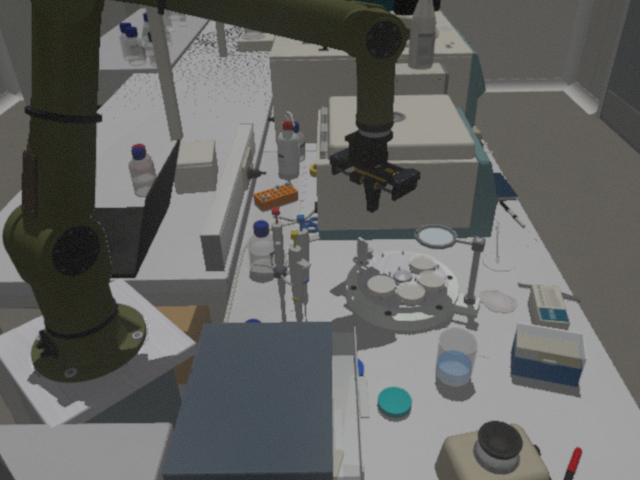

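View pics/w2c.png

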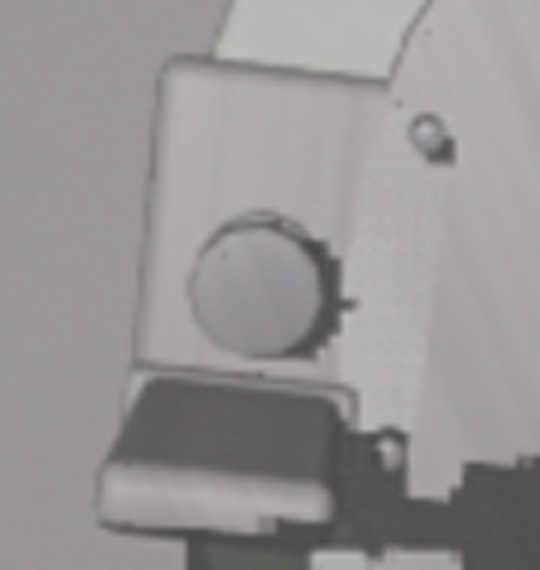

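>>> carry_out([
  [[-8, 0, 10], [0, 4, 0]],
  [[-7, 15, 9.5], [0, 0, 0]],
  [[0, 30, 0], [0, 0, 0]],
  [[0, 25, 0], [0, 0, 0]],
  [[0, 18, 0], [0, 0, 0]],
  [[0, 12, 0], [0, 0, 0]],
  [[0, 5, 0], [0, 0, 0]],
  [[0, 0, 0], [0, 0, 0]],
  [[0, 0, 0], [0, 0, 0]],
])

```text
time_s: 6.15
tool_pos: [0.5804, -0.2553, 0.0745]
tool_rot: [-89.9, -0.0, -93.8]
force: [-0.3, 0.2, -0.1]
grip_width: 0.0005
```

```bash
python3 look.py 3
```

```text
6.15 [-10.3  26.8  40.5  96.5 -19.1  63.7 -58.1] [ 0.5804 -0.2553  0.0745] [-89.9  -0.  -93.8] [-0.31  0.22 -0.11]
```

View pics/w3.png

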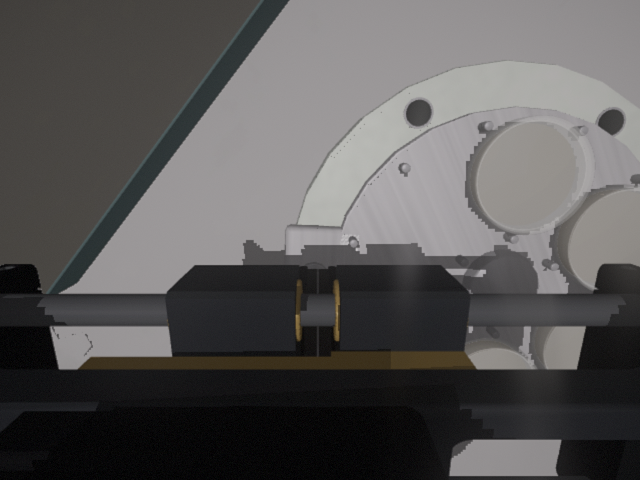

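>>> carry_out([
  [[0, 6, -1], [0, 0, 0]],
  [[0, 4, 0], [0, 0, 0]],
  [[0, 3, 0], [0, 0, 0]],
  [[0, 2, 0], [0, 0, 0]],
  [[0, 2, 0], [0, 0, 0]],
  [[0, 2, 0], [0, 0, 0]],
  [[0, 0, 0], [0, 0, 0]],
])

```text
time_s: 6.95
tool_pos: [0.5789, -0.2549, 0.0547]
tool_rot: [-90.0, 0.0, -93.8]
force: [-0.8, 1.4, 5.2]
grip_width: 0.0001
```

>>> carry_out([
  [[0, 1, 0], [0, 0, 0]],
  [[0, 0.7, 0], [0, 0, 0]],
  [[0, 0, 0], [0, 0, 0]],
])

```text
time_s: 7.25
tool_pos: [0.579, -0.2549, 0.0532]
tool_rot: [-90.0, 0.0, -93.8]
force: [-1.0, 0.9, 4.6]
grip_width: 0.0007
```

>>> carry_out([
  [[-0.2, 0, -3], [0, 0, 0]],
  [[-0.2, 0, -3], [0, 0, 0]],
  [[-0.2, 0, -4], [0, -2.1, 0]],
  [[-0.2, 0, -5], [0, -2.6, 0]],
  [[-0.2, 0, -5], [0, -2.6, 0]],
  [[0, 0, 0], [0, 0, 0]],
])

```text
time_s: 7.85
tool_pos: [0.5593, -0.2538, 0.0538]
tool_rot: [-89.9, -0.1, -86.5]
force: [-0.1, -1.0, 5.8]
grip_width: 0.0005
```

```bash
python3 look.py 4
```

```text
7.85 [ -9.4  25.5  39.  100.4 -18.1  60.4 -50.6] [ 0.5593 -0.2538  0.0538] [-89.9  -0.1 -86.5] [-0.11 -1.05  5.78]
```

View pics/t4.png

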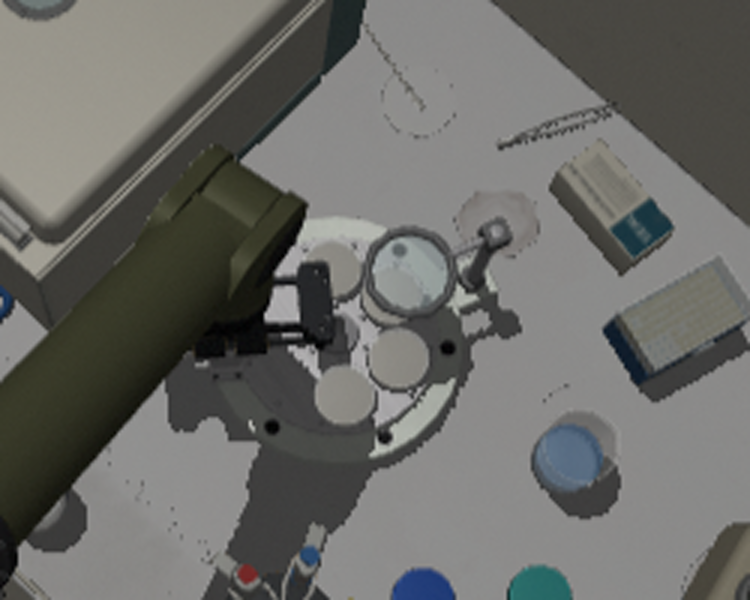

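View pics/w4.png

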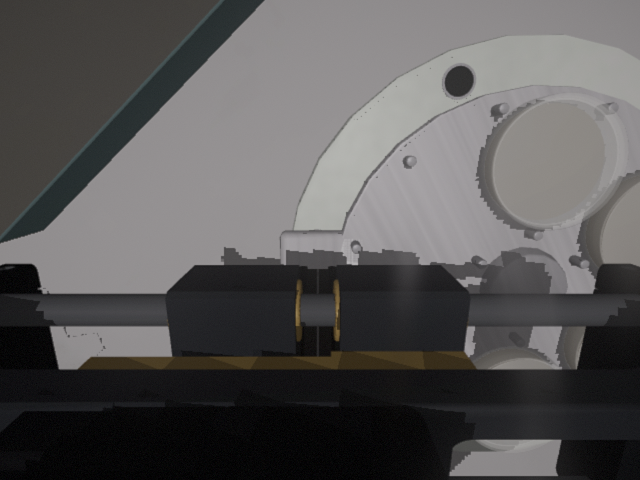

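>>> carry_out([
  [[0, -8, 0], [0, 0, 0]],
  [[0, -8, 0], [0, 0, 0]],
  [[0.2, 0, -5], [0, -2.6, 0]],
  [[0.3, 0, -7], [0, -3.6, 0]],
  [[0.3, 0, -7], [0, -3.6, 0]],
  [[0.3, 0, -7], [0, -3.6, 0]],
  [[0.3, 0, -7], [0, -3.6, 0]],
  [[0.3, 0, -7], [0, -3.6, 0]],
  [[0.3, 0, -7], [0, -3.6, 0]],
  [[0, 0, 0], [0, 0, 0]],
])

```text
time_s: 8.95
tool_pos: [0.514, -0.2656, 0.0693]
tool_rot: [-89.9, 0.0, -62.3]
force: [0.8, 1.2, -0.5]
grip_width: 0.0004
```

```bash
python3 look.py 5
```

```text
8.95 [ -6.   19.3  36.3 104.7 -13.1  60.2 -27. ] [ 0.514  -0.2656  0.0693] [-89.9   0.  -62.3] [ 0.81  1.18 -0.47]
```

View pics/t5.png

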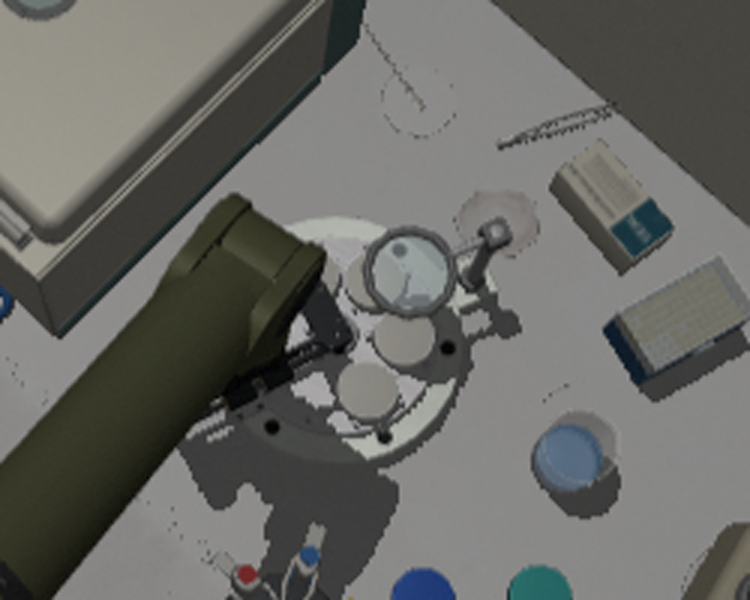

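View pics/w5.png

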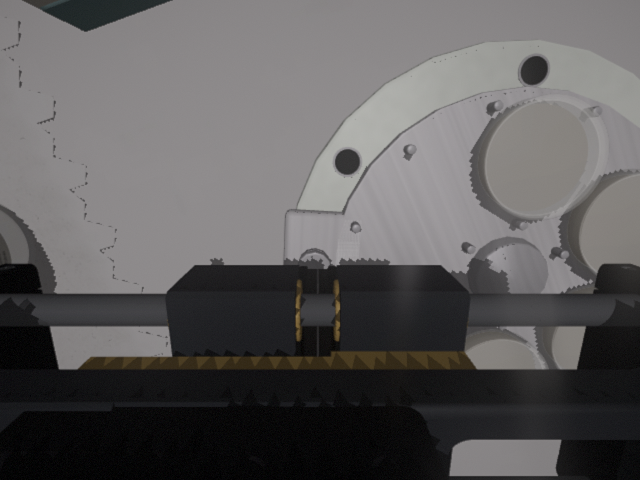

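```bash
python3 - <<'E'
from h import *
a=np.array([.564,-.364])
def A(u,v,z=.06):
    d=back('top',(u,v),z)[:2]-a; return np.linalg.norm(d),np.degrees(np.arctan2(d[1],d[0]))
print(A(361.1,232.2),A(365,231.7),A(250+367/3,100+390/3)); print(A(381.3,222.9),A(250+403/3,100+338/3))
E
```

```text
(np.float64(0.06693313166911327), np.float64(175.15956569765947)) (np.float64(0.06565561089649546), np.float64(-175.047565568327)) (np.float64(0.06649126296343738), np.float64(-156.00889813565635))
(np.float64(0.0670885367027074), np.float64(-126.7398994942877)) (np.float64(0.06448720130997466), np.float64(-98.6932233296367))
```

>>> carry_out([
  [[0.3, 0, -7], [0, -3.6, 0]],
  [[0.3, 0, -7], [0, -3.6, 0]],
  [[0.3, 0, -7], [0, -3.6, 0]],
  [[0.3, 0, -7], [0, -3.6, 0]],
  [[0.3, 0, -7], [0, -3.6, 0]],
  [[0.2, 0, -5], [0, -2.6, 0]],
  [[0.1, 0, -3], [0, -1.6, 0]],
  [[0, 0, 0], [0, 0, 0]],
])

```text
time_s: 9.85
tool_pos: [0.4809, -0.2931, 0.0688]
tool_rot: [-90.0, 0.0, -40.2]
force: [-0.2, 1.0, 0.3]
grip_width: 0.0003
```

```bash
python3 look.py 6
```

```text
9.85 [ -0.6  17.   33.8 106.8 -10.9  59.5  -2.5] [ 0.4809 -0.2931  0.0688] [-90.    0.  -40.2] [-0.24  0.95  0.3 ]
```

View pics/t6.png

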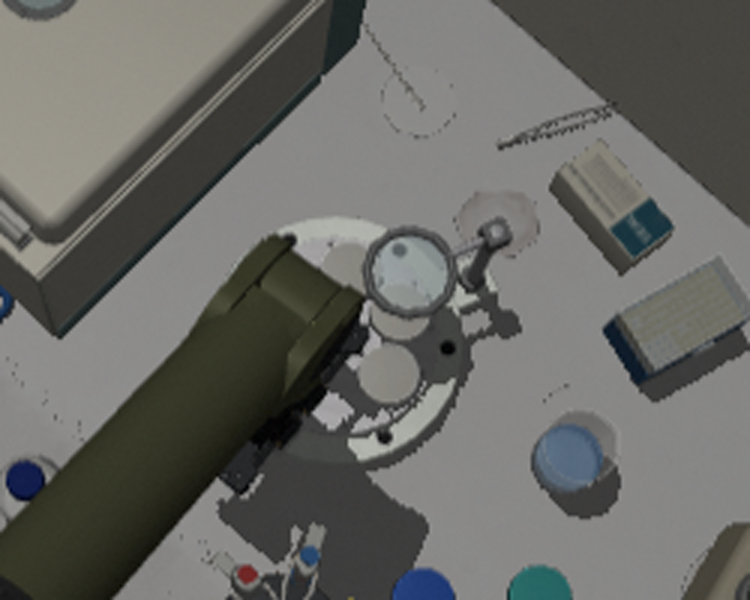

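View pics/w6.png

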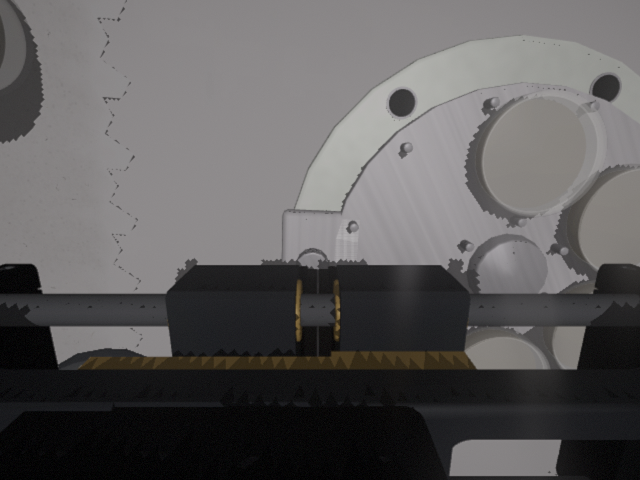

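>>> carry_out([
  [[0.1, 0, -2], [0, -1, 0]],
  [[0.1, 0, -2], [0, -1, 0]],
  [[0.1, 0, -2], [0, -1, 0]],
  [[0, 0, -1.5], [0, -0.8, 0]],
  [[0, 0, -1.5], [0, -0.8, 0]],
  [[0, 0, 0], [0, 0, 0]],
])

```text
time_s: 10.55
tool_pos: [0.475, -0.3017, 0.0688]
tool_rot: [-90.1, -0.0, -35.5]
force: [-0.3, 0.5, -0.3]
grip_width: 0.0005
```

```bash
python3 look.py 7;python3 - <<'E'
from h import *
a=cv2.imread('pics/w6.png')[200:280,250:400];b=cv2.imread('pics/w7.png')[200:280,250:400]
cv2.imwrite('pics/c7.png',cv2.resize(np.vstack([a,b]),None,fx=4,fy=3.5,interpolation=cv2.INTER_CUBIC))
E
```

```text
10.55 [  0.7  16.9  33.4 106.9 -10.6  59.3   2.9] [ 0.475  -0.3017  0.0688] [-90.1  -0.  -35.5] [-0.26  0.51 -0.35]
```

View pics/c7.png

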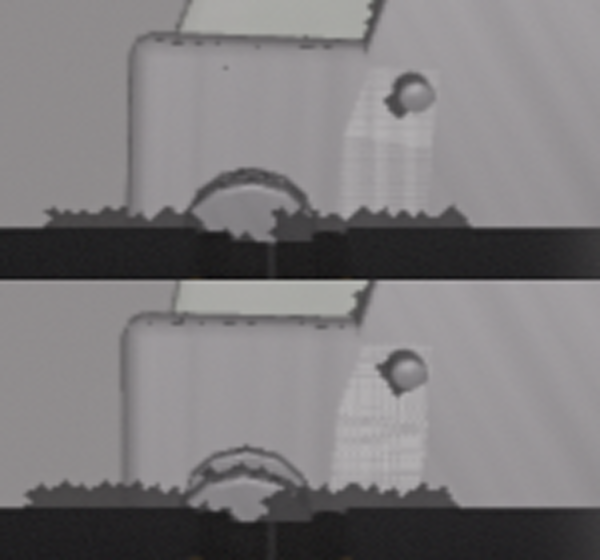

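View pics/t7.png

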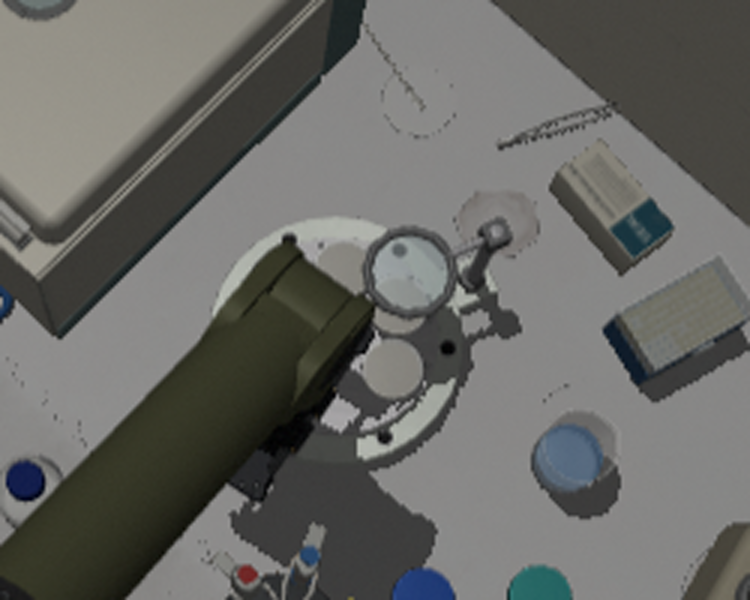

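>>> carry_out([
  [[0, 0, -1], [0, -0.5, 0]],
  [[0, 0, 0], [0, 0, 0]],
])

```text
time_s: 10.85
tool_pos: [0.4749, -0.302, 0.0689]
tool_rot: [-90.0, -0.0, -35.0]
force: [0.8, -0.2, 0.9]
grip_width: 0.0007
```

```bash
python3 look.py 8;python3 - <<'E'
from h import *
a=cv2.imread('pics/w7.png')[200:280,250:400];b=cv2.imread('pics/w8.png')[200:280,250:400]
cv2.imwrite('pics/c8.png',cv2.resize(np.vstack([a,b]),None,fx=4,fy=3.5,interpolation=cv2.INTER_CUBIC))
E
```

```text
10.85 [  0.9  16.8  33.3 106.9 -10.6  59.3   3.5] [ 0.4749 -0.302   0.0689] [-90.  -0. -35.] [ 0.76 -0.24  0.93]
```

View pics/c8.png

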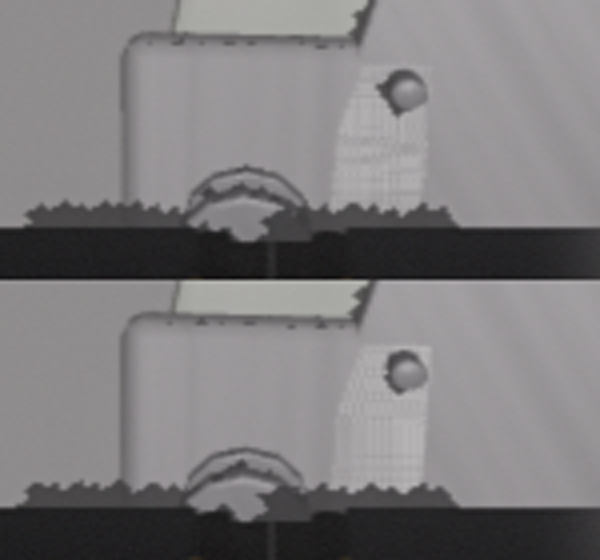

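>>> carry_out([
  [[0, 0, -1], [0, 0, 0]],
  [[0, 0, 0], [0, 0, 0]],
])

```text
time_s: 11.15
tool_pos: [0.4746, -0.3024, 0.0689]
tool_rot: [-90.0, -0.0, -35.0]
force: [0.7, 0.3, -0.7]
grip_width: 0.0003
```

>>> carry_out([
  [[0, 0, -1], [0, 0, 0]],
  [[0, 0, -1], [0, 0, 0]],
  [[0, 0, 0], [0, 0, 0]],
])

```text
time_s: 11.45
tool_pos: [0.4737, -0.3038, 0.069]
tool_rot: [-90.0, -0.0, -35.0]
force: [3.2, 1.1, 0.6]
grip_width: 0.0006
```

```bash
python3 look.py 9;python3 - <<'E'
from h import *
a=cv2.imread('pics/w8.png')[200:280,250:400];b=cv2.imread('pics/w9.png')[200:280,250:400]
cv2.imwrite('pics/c9.png',cv2.resize(np.vstack([a,b]),None,fx=4,fy=3.5,interpolation=cv2.INTER_CUBIC))
E
```

```text
11.45 [  1.1  16.8  33.4 106.9 -10.7  59.4   3.8] [ 0.4737 -0.3038  0.069 ] [-90.  -0. -35.] [3.17 1.05 0.62]
```

View pics/c9.png

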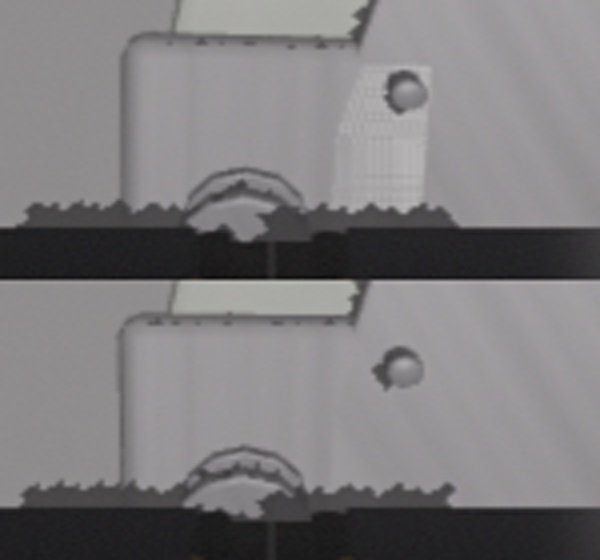

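>>> carry_out([
  [[0, 0, 3], [0, 0, 0]],
  [[0, -20, 3], [0, 0, 0]],
  [[0, -40, 0], [0, 0, 0]],
  [[0, -50, -20], [0, 0, 0]],
  [[0, 0, 0], [0, 0, 0]],
  [[0, 0, 0], [0, 0, 0]],
])

```text
time_s: 12.15
tool_pos: [0.4658, -0.3153, 0.1764]
tool_rot: [-90.0, -0.1, -35.1]
force: [-0.2, -0.7, -0.6]
grip_width: 0.0002
```

```bash
python3 look.py 10;python3 - <<'E'
from h import *
o=env.get_obs()
b=cv2.imread('pics/w10.png')[130:270,240:400]
cv2.imwrite('pics/c10.png',cv2.resize(b,None,fx=4.5,fy=4,interpolation=cv2.INTER_CUBIC))
a=np.array([.564,-.364])
for A in (140,143.5): 
  for z in (.062,.055): print(A,z,proj('wrist',[a[0]+.11*np.cos(np.radians(A)),a[1]+.11*np.sin(np.radians(A)),z],o))
E
```

```text
12.15 [-1.000e-01  1.010e+01  3.530e+01  1.007e+02 -6.200e+00  7.100e+01
  1.700e+00] [ 0.4658 -0.3153  0.1764] [-90.   -0.1 -35.1] [-0.2  -0.68 -0.65]
140 0.062 [318.12497243 204.41267795]
140 0.055 [318.12463015 203.05573098]
143.5 0.062 [317.65338278 212.68056424]
143.5 0.055 [317.66429238 211.1343491 ]
```

View pics/c10.png

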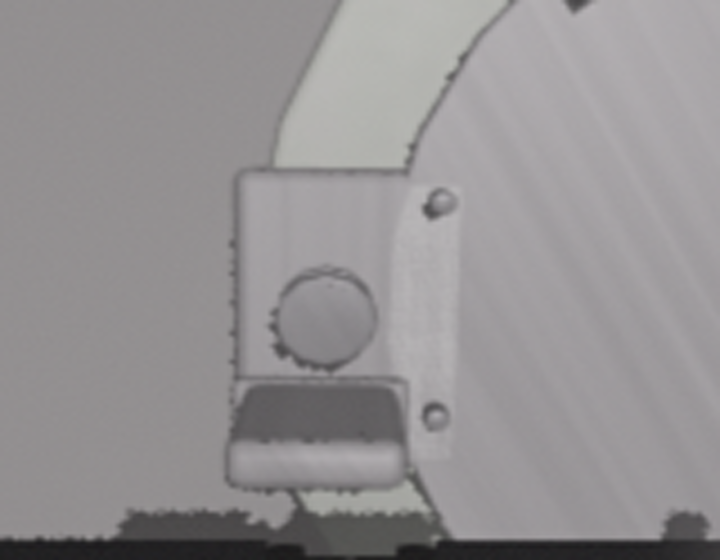

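View pics/w10.png

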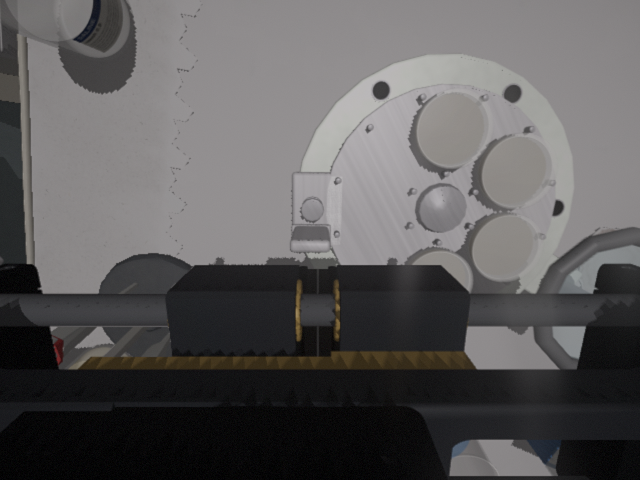

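View pics/t10.png

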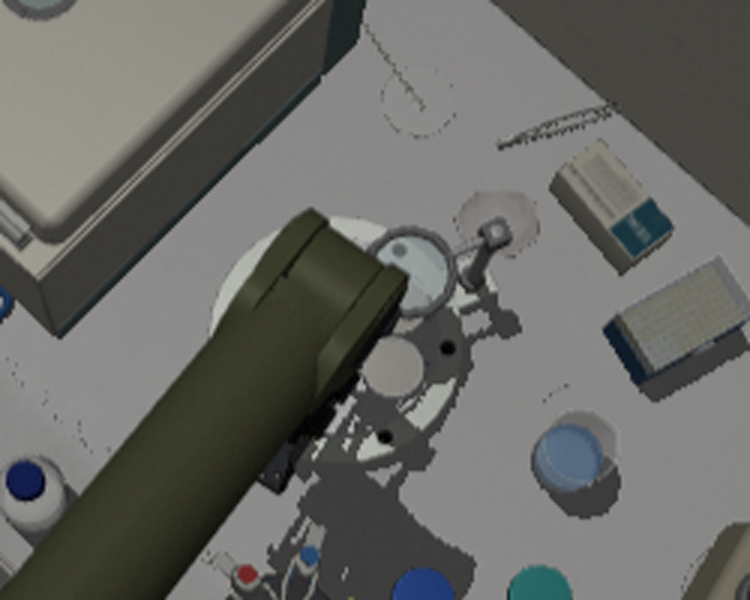

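>>> carry_out([
  [[0, -45, 0], [0, 0, 0]],
  [[0, -45, 0], [0, 0, 0]],
  [[0, -45, 0], [0, 0, 0]],
  [[0, -45, 0], [0, 0, 0]],
  [[0, -40, 0], [0, 0, 0]],
  [[0, 0, 49], [0, -5.7, 0]],
  [[0, 0, 49], [0, -5.7, 0]],
  [[-2.5, 0, 49], [0, -5.7, 0]],
  [[-2.5, 0, 49], [0, -5.7, 0]],
  [[-2.5, 0, 49], [0, -5.7, 0]],
  [[-2.5, 0, 49], [0, -5.7, 0]],
  [[-2.5, 0, 49], [0, -5.7, 0]],
])

```text
time_s: 13.45
tool_pos: [0.5571, 0.011, 0.3928]
tool_rot: [-90.0, 0.2, 5.2]
force: [0.1, 0.8, 0.7]
grip_width: 0.0006
```

>>> carry_out([
  [[-2.5, 0, 49], [0, -5.7, 0]],
  [[-2.5, 0, 49], [0, -5.7, 0]],
  [[-2.5, 0, 49], [0, -5.7, 0]],
  [[-2.5, 0, 49], [0, -5.7, 0]],
  [[0, 0, 0], [0, 0, 0]],
  [[0, 0, 0], [0, 0, 0]],
])

```text
time_s: 14.05
tool_pos: [0.5015, 0.1971, 0.3934]
tool_rot: [-90.0, 0.2, 27.9]
force: [0.4, -0.1, -0.1]
grip_width: 0.0004
```

```bash
python3 look.py 11; python3 - <<'E'
from h import *
im=env.read_camera('top'); 
cv2.imwrite('pics/topc11.png',cv2.resize(im[150:275,280:450],None,fx=4.5,fy=4.5,interpolation=cv2.INTER_CUBIC)[:,:,::-1])
im=env.read_camera('scene'); 
cv2.imwrite('pics/scc11.png',cv2.resize(im[215:340,330:500],None,fx=4.5,fy=4.5,interpolation=cv2.INTER_CUBIC)[:,:,::-1])
E
```

```text
14.05 [-32.    3.3   8.2  81.7  -0.4  95.3   4. ] [0.5015 0.1971 0.3934] [-90.    0.2  27.9] [ 0.41 -0.06 -0.08]
```

View pics/topc11.png

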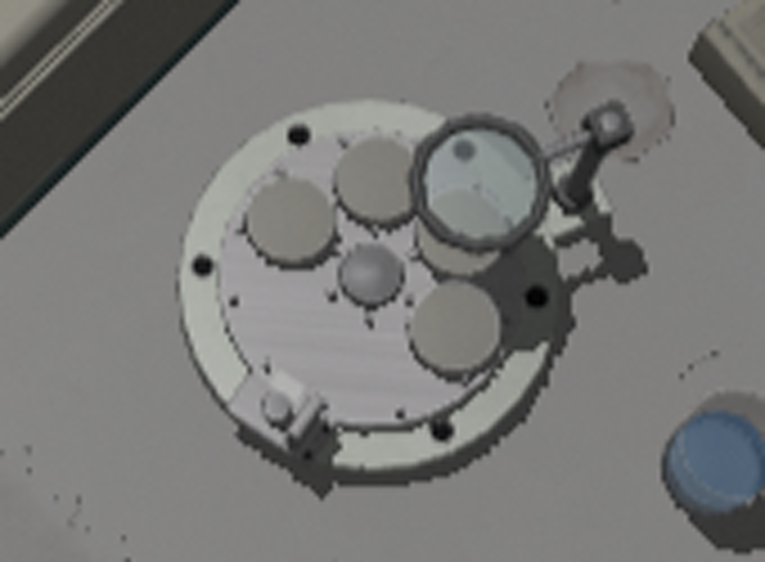

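View pics/scc11.png

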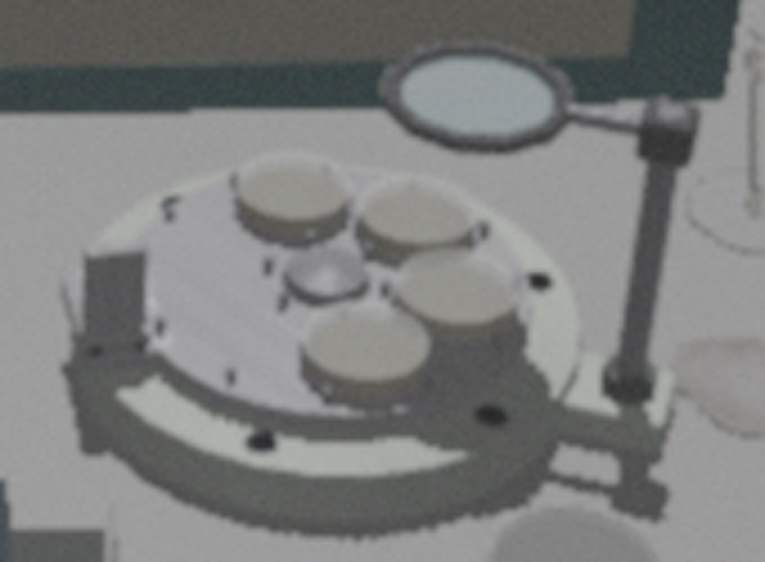

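```bash
python3 - <<'E'
from h import *
a=cv2.cvtColor(cv2.imread('pics/top0.png'),cv2.COLOR_BGR2GRAY).astype(np.float32)
b=cv2.cvtColor(cv2.imread('pics/topc11.png'),cv2.COLOR_BGR2GRAY)
b=cv2.cvtColor(env.read_camera('top'),cv2.COLOR_RGB2GRAY).astype(np.float32)
for n,(u,v) in {'next nest cw60':(381,223),'left nest':(364,190)}.items():
    s=np.s_[v-12:v+13,u-12:u+13]
    print(n,cv2.phaseCorrelate(a[s].copy(),b[s].copy(),cv2.createHanningWindow((25,25),cv2.CV_32F)))
s=np.s_[225:280,420:470]; print('beaker',cv2.phaseCorrelate(a[s].copy(),b[s].copy())); s=np.s_[160:220,165:210]; print('block',np.abs(a[s]-b[s]).mean());s=np.s_[245:285,245:280]; print('bottle',np.abs(a[s]-b[s]).mean())
E
```

```text
next nest cw60 ((0.2848322229832405, 0.37092779373307927), 0.9834419111251831)
left nest ((0.33160987968346944, 0.34185870131359586), 0.997177209854126)
beaker ((-0.001818768981149077, 0.006567861785161), 1.0033697435061137)
block 2.5548148
bottle 3.4014285
```

View pics/t11.png

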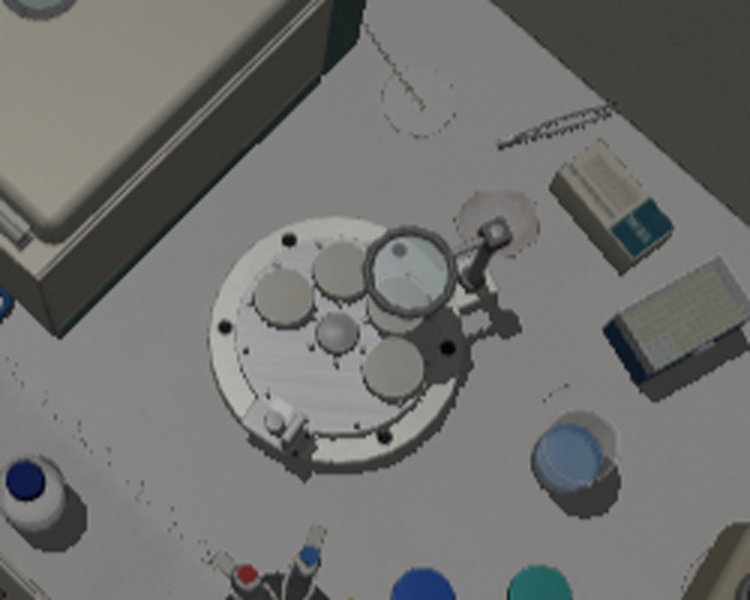

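```bash
python3 -c "
from h import *;print(env.get_obs()['force']);print(env.sign_off())"
```

```text
[1.21697937 0.1437629  0.30409089]
the job is handed in; nothing more can be done
None
```

I pressed the plunger down with the shut fingertips and pushed the post about 10° counterclockwise. Then I lifted the finger off the cap and pushed only the post, so the plunger was free to spring up at the next hole. I slowed to 1–2 mm steps near the hole, pulled the arm clear, and handed the job in at about 14 s.

**Forces:** readings at the end of each move stayed below about 6 N. At the end the arm touched nothing.

**Table angle:** the top view shows the dishes about 1 mm from where their neighbours stood at the start, so the table turned one 60° step. I judged the dish under the magnifier from those nest positions, because the magnifier hides it in the top view.

**Plunger:** in the wrist pictures the cap shifted against its hole to the raised look it had at the start. That is only a visual sign. The pushing force rose to about 3 N once the table's play was taken up. I stopped there and did not push harder to test the lock.

**Bystanders:** the beaker matched its starting picture to a hundredth of a pixel. The tube block and bottle showed no visible movement.

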